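Shut a battery hatch and lock its quarter-turn cam fastener

ROBOT

A 7-joint arm with a two-finger parallel gripper is mounted at the origin on the work surface. World frame = base frame: x ahead of the robot, y to its left, z up, the work surface at z = 0. Lengths are in m, angles in rad, forces in N, time in s.
With the tool pointing down it reaches from about 0.4 to 0.85 m from the base axis. Payload 10.4 kg.
Tool frame: the origin (TCP) lies between the finger pads; the fingertips stand 17 mm ahead of it and the grasp point (between the pads) lies 2 mm behind it; z points along the fingers, y is the direction in which the jaws open and shut (so a half turn about z gives the same grasp; the last joint's range is limited). The gripper opens to 85 mm and grips with 20 to 120 N. Pads are 22 mm wide; open, the fingers measure 114 mm over their backs; the gripper's body (76 mm by 85 mm) begins 54 mm behind the grasp point. The pads swing forward as they close: fully open they stand 13 mm farther back than shut.
Start: joints at [-1.337, 0.332, -0.065, 1.46, 0.022, 1.35, -0.088], TCP at [0.159, 0.605, 0.248] pointing down, gripper open.
Joint ranges: [-2.6, 2.6], [-0.5, 2.12], [-1.47, 1.34], [0.16, 2.42], [-1.27, 4.41], [0.06, 2.06], [-2.6, 2.6]. Speed limits (rad/s): [2.22, 2.22, 2.79, 2.79, 3.14, 3.14, 3.14].

INTERFACE

Orientations are given as a unit quaternion [x, y, z, w].
In Python, from workcell import manip gives the robot as it stands.
- The arm moves only by the tool jog_arm, never from a script. Its argument "steps" is one flat list of numbers, 5 for each row, row after row: the finger opening in m, from 0 to 0.0854, then the shift along the tool's x, y, z in m, then the turn about the tool's z in rad. In form: [gripper, x, y, z, twist, gripper, x, y, z, twist, ...]. A call has exactly 10 rows; each row is the pose to reach, as a shift and turn from the pose commanded when the call began, along the tool's axes at that moment; what a row does not reach only later rows make up. A row lasts 1/10 s, in which the tool goes at most 50 mm and 8.59 degrees, less where a joint would pass 70% of its speed; a pose out of reach is approached as far as the arm can. A call with a gripper value outside its range is refused whole. The fingers move at their own pace and stop on an object; "grip_force" is the grip in N (left out, the last holds). Time passes only in rows, so rows that repeat a pose let the fingers close, or fill a call up. It gives the time, the measured TCP pose, the force and the opening at its end, in the units of the state.
- manip.get_obs(): the state, without advancing time (a new reading comes with each control period).
- manip.camera(name): name is "scene" or "top" or "wrist"; returns (picture, depth): 480x640x3 uint8, red, green, blue; 480x640 float32, m along the optical axis (not along the pixel's ray), 0 where there is no reading.
- manip.calibration(name): a dict with "mtx" (3x3 intrinsics, pixels), "k1" (the pictures are not rectified: a ray, as slopes to the right and down, at radius r is drawn at 1 + k1 r^2 times it, then the intrinsics apply), "world_to_cam" (4x4, takes a point from world to camera coordinates). Camera axes: x right, y down, z forward; pixel columns grow to the right and rows downward; lengths in m; the calibration is good to about 2 mm. A picture is of the moment at which its call begins: read the wrist's pose just before it. calibration takes no time and is no camera call; for the wrist camera it gives the pose at the moment of the call.
- manip.hand_in(): hands the job in, once; it reports no verdict.
The state is a dict: "clock": time; "joint_pos": joint angles; "joint_velocities": joint speeds; "tau": joint torques, N m; "position": TCP position; "ee_rot": TCP orientation; "ft_force": force on the tool from outside, world axes, zero at the start; "torque": the same for the moment, N m; "grip_width": opening from 0.0 (shut) to 1.0 (fully open).
Only numpy, scipy, OpenCV 4.12 (cv2) and the standard library are available. Lean on these libraries where they do the work, as an engineer would, in place of code of your own. Each camera call takes 0.05 s, during which the arm holds its last target.

TASK

The repaired instrument lies on the bench with its battery hatch standing open: push the hatch down shut, then put a fingertip in the slot of its orange cam fastener and turn it clockwise a full quarter turn to its stop, so that the hatch is locked and stays down by itself when you take your hand away. Use the fingertips only to push and turn, do not throw the hatch further open, and leave the screwdriver, pliers, brass ferrule and black shell lying where they are.

Things in the scene. Friction and masses are not known exactly. Their poses are not given: they have to be found in the camera images.
- unit: The instrument: grey case 280 x 360 x 90 mm (x, y, z; black rubber corners 92 mm high) lying on the bench; it does not move. Origin: centre of its underside, z up; x points from the hatch's free edge to its hinge. Its top is a flat deck at z = 90 mm; the hatch lies on it, centred at y = -35 mm.
- hinge (a point): Middle of the hatch's hinge axis, 93 mm above the bench; fixed to the instrument, with its axes: the hinge runs along y. Two spring buffers (8 mm stroke) under the hatch's free edge: an unlocked hatch, let go, springs up from home to about 0.03 to 0.045 rad. Holding it home takes about 9 N at the free edge, 12 N at 130 mm from the hinge.
- hatch (a joint): Opening angle of the hatch, rad: 0 = fully home, grows as its free edge rises; starts at 0.3 to 0.65, can go to 1.25. A light stiff hinge: it stays where it is left. The hatch is a grey plate 180 mm from hinge to free edge, 150 mm wide, 10 mm thick; its underside is level with the hinge axis, so its top is 103 mm above the bench when home.
- hatch_edge (a point): Middle of the hatch's free edge, on its top face, 180 mm from the hinge axis. Axes of the hatch: x towards the hinge, z out of its top face.
- push_area (a point): A point on the hatch's flat top face beside the fastener: 130 mm from the hinge, 58 mm to the -y side of the centre line (17 mm from the plate's side edge, 19 mm from the fastener's disc). The plate is bare and flat here, 30 mm wide. Axes of the hatch.
- dial (a joint): Turn of the cam fastener, rad: 0 = open (slot parallel to the hinge), grows clockwise from above, 1.571 = locked, a firm stop (slot at right angles to the hinge). Starts at 0 to 0.25; stays where left. With the hatch below about 0.05 rad its tongue meets a ramped keeper from about 0.85 on and draws the hatch home: up to 0.2 N m, less if pressed down too. With the hatch higher it locks nothing.
- slot (a point): Centre of the finger slot's floor, on the fastener's axis, 122 mm from the hinge, 3 mm above the hatch's top face. Axes turn with the fastener: y along the slot, x across, z out of the hatch. Orange disc, 78 mm diameter, 18 mm high; slot 34 mm wide, 15 mm deep, right across the disc, open at both ends. White index line at its -y end: points at a red dot when open, a green dot when locked.
- screwdriver: Loose grey precision screwdriver with an orange band, 160 mm long, 18 mm thick, lying on the bench on the +y side of the instrument. Leave alone. Origin: underside, near the middle; x towards the blade.
- pliers: Loose red-handled long-nose pliers, 175 x 50 x 13 mm, lying on the bench on the -y side of the instrument. Leave alone. Origin: underside, near the pivot; x towards the nose.
- ferrule: Loose brass ferrule, 22 mm diameter, 24 mm high, standing on the instrument's deck at the +y side of the hatch. Leave alone. Origin: centre of its underside.
- shell: Loose black half shell with a green board in it, 130 x 36 x 18 mm, lying on the instrument's deck beyond the hinge. Leave alone. Origin: centre of its underside; x along it.

How it is judged:
By the outcome, as a careful person would: the job done as asked, in the order asked, and still so for the second after the job is handed in, with the robot touching nothing.
It also fails if it takes over 58 s, if anything falls off the work surface, if the arm or the gripper's body presses on something with over 40 N, if the wrist force passes 120 N, or if a joint passes its speed limit or range.

## Working session

There is one attempt and no reset: what is moved stays moved. The work goes in short steps, Python scripts to look and compute and a tool call to move; the robot and the scene stay as the last step left them, time stands still between calls to the robot, and variables do not carry over. Pictures are saved under pics/ and viewed, and the job is handed in when it is done.

Besides the shell and the picture viewer there is one more tool, called by a JSON object that holds its "api" and its "payload", one argument or row to a line. jog_arm: Moves the arm, as the interface text tells. Its arguments: {"type":"object","properties":{"steps":{"type":"array"},"grip_force":{"type":"number"}},"required":["steps"]}

```bash
ls; mkdir -p pics; cat > h.py <<'E'
import numpy as np, cv2
from workcell import manip
def snap(name,fn):
    cal=manip.calibration(name); p,d=manip.camera(name)
    cv2.imwrite(f'pics/{fn}.png',cv2.cvtColor(p,cv2.COLOR_RGB2BGR))
    np.savez(f'pics/{fn}.npz',p=p,d=d,mtx=cal['mtx'],k1=cal['k1'],T=cal['world_to_cam'])
    return p,d
def cloud(fn):
    z=np.load(f'pics/{fn}.npz'); d=z['d']; K=z['mtx']; k1=float(z['k1'])
    v,u=np.mgrid[0:480,0:640]
    dist=np.array([k1,0,0,0,0])
    r=cv2.undistortPoints(np.stack([u,v],-1).reshape(-1,1,2).astype(float),K,dist).reshape(480,640,2)
    P=np.concatenate([r*d[...,None],d[...,None]],-1)
    T=np.linalg.inv(z['T']); W=P@T[:3,:3].T+T[:3,3]; W[d==0]=np.nan
    return z['p'],W
E
python3 - <<'E'
from h import *
print(manip.get_obs())
snap('top','t0'); snap('scene','s0')
print(manip.calibration('top'))
E
```

```text
pics
{'clock': 0.0, 'joint_pos': array([-1.33658982,  0.33285804, -0.06474456,  1.46093053,  0.02158436,
        1.34991654, -0.0885437 ]), 'joint_velocities': array([ 2.39566144e-04,  2.37065810e-03, -5.76957977e-04,  1.09364872e-03,
        1.12205516e-03,  6.80742740e-05,  1.63533373e-03]), 'tau': array([ 1.56335618e-04, -6.25446296e+01,  4.91460145e-02, -3.91602230e+01,
        1.62475300e-02,  1.00113181e-02,  1.51330391e-05]), 'position': array([0.15862988, 0.60416849, 0.24752982]), 'ee_rot': array([ 1.28042860e-01,  9.91768382e-01, -7.05057571e-04, -7.24575414e-05]), 'ft_force': array([-0.83656935,  0.55164651, -0.32476323]), 'torque': array([-0.0011037 ,  0.00774105,  0.01897254]), 'grip_width': 0.9977913158847794}
{'mtx': array([[546.211875  ,   0.        , 312.39525738],
       [  0.        , 546.211875  , 247.00501496],
       [  0.        ,   0.        ,   1.        ]]), 'k1': -0.13077218349183345, 'world_to_cam': array([[ 3.18481861e-03, -9.99835703e-01, -1.78444554e-02,
         3.83577352e-02],
       [-9.83696290e-01,  7.62243108e-05, -1.79837712e-01,
         6.41093496e-01],
       [ 1.79809526e-01,  1.81262751e-02, -9.83534429e-01,
         1.09291466e+00],
       [ 0.00000000e+00,  0.00000000e+00,  0.00000000e+00,
         1.00000000e+00]])}
```

View pics/t0.png

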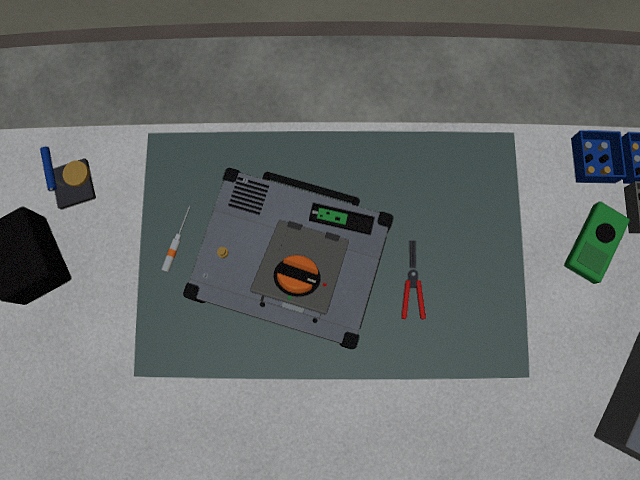

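View pics/s0.png

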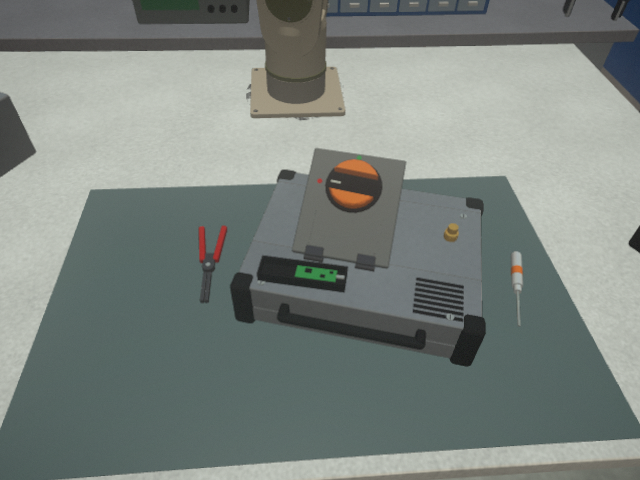

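```bash
python3 - <<'E'
from h import *
p,W=cloud('t0')
z=W[...,2]
m=(z>0.06)&(z<0.1); n,l,s,c=cv2.connectedComponentsWithStats(m.astype(np.uint8)); 
i=1+np.argmax(s[1:,4]); print(s[i],c[i])
m=l==i
# outline incl hatch: use all z>0.06 in region
reg=np.zeros_like(m); reg[150:365,170:405]=1
mm=reg&(z>0.082)&(z<0.1)
xy=W[mm][:,:2].astype(np.float32); print('deckz',np.median(z[mm]),cv2.minAreaRect(xy), cv2.boxPoints(cv2.minAreaRect(xy)))
for q in [(231,174),(386,219),(349,340),(192,291),(300,275),(288,226),(327,237),(222,252),(275,295),(325,285),(291,296),(268,260),(335,300),(255,290),(322,312)]:
    print(q,W[q[1],q[0]].round(4),p[q[1],q[0]])
E
```

```text
[  183   168   211   181 16985] [283.43285252 252.92399176]
deckz 0.09129738457212455 ((0.6187240481376648, 0.08840014040470123), (0.37137657403945923, 0.28871607780456543), 73.16678619384766) [[ 0.4267786  -0.04752757]
 [ 0.70312375 -0.1311359 ]
 [ 0.8106695   0.22432785]
 [ 0.53432435  0.3079362 ]]
(231, 174) [0.7918 0.2114 0.0919] [10 14 13]
(386, 219) [ 0.6941 -0.1133  0.0901] [10  6 10]
(349, 340) [ 0.4467 -0.0345  0.0965] [18 15 13]
(192, 291) [0.5436 0.2834 0.094 ] [23 23 25]
(300, 275) [0.5682 0.0609 0.1607] [25 25 23]
(288, 226) [0.6746 0.0879 0.1117] [42 41 40]
(327, 237) [0.6524 0.009  0.1087] [38 36 40]
(222, 252) [0.6202 0.2199 0.1169] [130 106  55]
(275, 295) [0.5279 0.106  0.1835] [72 69 66]
(325, 285) [0.5491 0.0134 0.1611] [133   9  12]
(291, 296) [0.5263 0.0765 0.181 ] [57 77 61]
(268, 260) [0.5981 0.123  0.1543] [75 79 73]
(335, 300) [ 0.5266 -0.0071  0.0911] [ 88  90 100]
(255, 290) [0.5371 0.1434 0.1829] [79 78 75]
(322, 312) [0.4967 0.019  0.1832] [69 71 65]
```

```bash
python3 - <<'E'
import cv2
a=cv2.imread('pics/t0.png')[160:360,170:420]
cv2.imwrite('pics/t0c.png',cv2.resize(a,None,fx=3,fy=3,interpolation=cv2.INTER_CUBIC))
E
```

```text
(no output)
```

View pics/t0c.png

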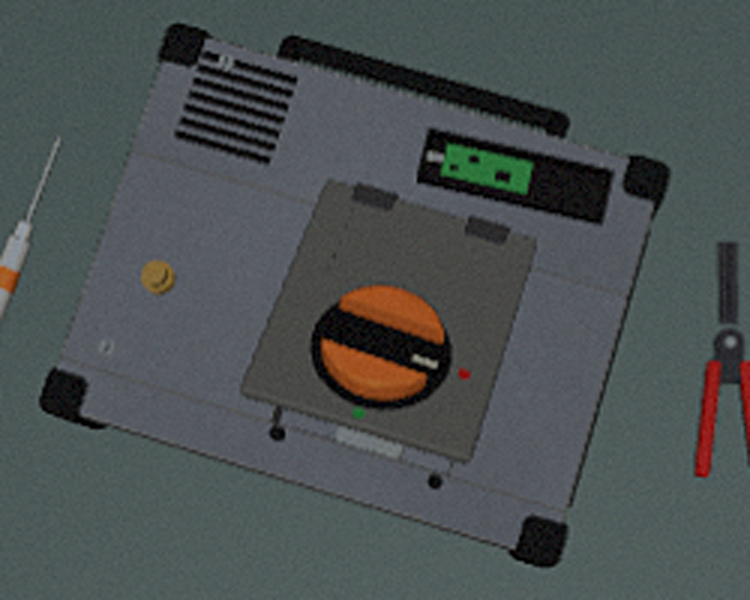

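```bash
python3 - <<'E'
from h import *
p,W=cloud('t0')
z=W[...,2]
yaw=np.deg2rad(-16.83); c0=np.array([.6187,.0884])
u=np.array([np.cos(yaw),np.sin(yaw)]); v=np.array([-u[1],u[0]])
# deck corners refine: box
d=W[...,:2]-c0; ux=d@u; uy=d@v
reg=np.zeros(z.shape,bool); reg[150:365,170:405]=1
dk=reg&(z>.085)&(z<.098)&(abs(ux)<.16)&(abs(uy)<.2)
for nm,a in (('x',ux),('y',uy)): print(nm,np.percentile(a[dk],[0.2,1,50,99,99.8]).round(4))
hsv=cv2.cvtColor(p,cv2.COLOR_RGB2HSV)
grey=(hsv[...,1]<60)&(hsv[...,2]>45)
m=reg&grey&(z>.105)&(abs(uy+.035)<.07)&(ux<.06)
A=np.c_[ux[m],uy[m],np.ones(m.sum())]; b=z[m]
for _ in range(5):
    s=np.linalg.lstsq(A,b,rcond=None)[0]; r=b-A@s; k=abs(r)<.003; A,b=A[k],b[k]
print('plane',s,len(b),'angle',np.arctan(-s[0]))
th=np.arctan(-s[0])
# underside plane: offset 10mm normal -> z lower by .01/cos
s0=s.copy(); s0[2]-=.01/np.cos(th)
hx=(.093-s0[2]-s0[1]*-.035)/s0[0]; print('hinge ux',hx)
res=abs(z-(s[0]*ux+s[1]*uy+s[2]))<.004
pl=reg&res&(z>.11)
rr=np.hypot(1,0)
print('plate ux,uy range',np.percentile(ux[pl],[.5,2,98,99.5]),np.percentile(uy[pl],[.5,2,98,99.5]))
r=(hx-ux)*np.cos(th)+ (z-.093)*np.sin(th); hgt=(z-.093)*np.cos(th)-(hx-ux)*np.sin(th)
print('r range',np.percentile(r[pl],[.5,2,98,99.5]))
org=reg&(hsv[...,0]<18)&(hsv[...,1]>150)&(hsv[...,2]>80)&(z>.13)&(abs(uy+.035)<.06)
print('orange',org.sum(),'h',np.median(hgt[org]))
top=org&(abs(hgt-.028)<.004)
pts=np.c_[r[top],uy[top]].astype(np.float32); print(cv2.minEnclosingCircle(pts))
wh=reg&(hsv[...,1]<60)&(hsv[...,2]>130)&(r>.1)&(r<.15)&(abs(uy+.035)<.05)
print('white',np.c_[r[wh],uy[wh],hgt[wh]].round(4))
red=reg&(hsv[...,1]>150)&((hsv[...,0]<6)|(hsv[...,0]>174))&(uy<-.06)&(uy>-.11)
print('red',np.c_[r[red],uy[red]].mean(0))
np.savez('geo.npz',yaw=yaw,c0=c0,hx=hx)
E
```

```text
x [-0.1412 -0.1379  0.002   0.1377  0.1404]
y [-0.1825 -0.1788  0.0482  0.1775  0.181 ]
plane [-0.51051618 -0.00123943  0.13582625] 3357 angle 0.4720251164744261
hinge ux 0.06198015063611163
plate ux,uy range [-0.09637111 -0.09461302  0.04857828  0.05329056] [-0.10955555 -0.10777661  0.03667714  0.0386728 ]
r range [0.0160107  0.02035135 0.18042138 0.18213609]
orange 813 h 0.026349469678500298
((0.12473387271165848, -0.035697437822818756), 0.03916429728269577)
white [[ 0.1227 -0.0576  0.0098]
 [ 0.1242 -0.0596  0.013 ]
 [ 0.125  -0.0619  0.0119]
 [ 0.1264 -0.0658  0.016 ]
 [ 0.127  -0.0681  0.0146]
 [ 0.1245 -0.0698  0.0119]]
red [ 0.03795963 -0.08537271]
```

{"api": "jog_arm", "payload": {
  "steps": [0, -0.035, -0.033, 0, 0.037, 0, -0.07, -0.066, 0, 0.037, 0, -0.105, -0.099, 0, 0.037, 0, -0.14, -0.132, 0, 0.037, 0, -0.175, -0.165, 0, 0.037, 0, -0.21, -0.198, 0, 0.037, 0, -0.245, -0.231, 0, 0.037, 0, -0.28, -0.264, 0, 0.037, 0, -0.315, -0.297, 0, 0.037, 0, -0.35, -0.33, 0, 0.037]
}}

```text
clock: 1.1
position: [0.414, 0.1945, 0.2483]
ee_rot: [0.146, 0.989, 0.0, -0.0]
ft_force: [0.5, 0.9, 0.2]
grip_width: -0.001
```

```bash
cat >> h.py <<'E'
from scipy.spatial.transform import Rotation as Ro
yaw=np.deg2rad(-16.83); c0=np.array([.6187,.0884])
u=np.array([np.cos(yaw),np.sin(yaw)]); v=np.array([-u[1],u[0]])
HX=.061
def pt(hor,y): return c0+u*(HX-hor)+v*(-.035+y)
def st(target=None):
    o=manip.get_obs(); R=Ro.from_quat(o['ee_rot']).as_matrix()
    ty=R[:,1]; a=np.rad2deg(np.arctan2(ty[1],ty[0]))
    print('t',round(o['clock'],2),'pos',o['position'].round(4),'F',o['ft_force'].round(1),'M',o['torque'].round(2),'gw',round(o['grip_width'],2),'q',o['joint_pos'].round(2))
    d=o['position'][:2]-c0
    print('tool y yaw',a.round(2),'clockwise from unit-y (rad)',np.deg2rad(73.17-a).round(3),'tilt',R[:,2].round(3),'hor',(HX-d@u).round(4),'y',(d@v+.035).round(4))
    if target is not None: print('shift',(R.T@(np.array(target)-o['position'])).round(4))
E
python3 -c "
from h import *
st([*pt(.14,-.055),.248])"
```

```text
t 1.1 pos [0.414  0.1945 0.2483] F [0.5 0.9 0.2] M [ 0.01 -0.11 -0.05] gw -0.0 q [-0.86 -0.06  0.31  1.9   0.02  1.3   0.72]
tool y yaw 73.17 clockwise from unit-y (rad) -0.0 tilt [-0.  0. -1.] hor 0.2877 y 0.0773
shift [-0.1477 -0.1323  0.0002]
```

{"api": "jog_arm", "payload": {
  "steps": [0, -0.03, -0.026, 0, 0, 0, -0.06, -0.053, 0, 0, 0, -0.09, -0.08, 0, 0, 0, -0.12, -0.106, 0, 0, 0, -0.147, -0.132, 0, 0, 0, -0.147, -0.132, 0.015, 0, 0, -0.147, -0.132, 0.03, 0, 0, -0.147, -0.132, 0.04, 0, 0, -0.147, -0.132, 0.045, 0, 0, -0.147, -0.132, 0.045, 0]
}}

```text
clock: 2.1
position: [0.5156, 0.0277, 0.2028]
ee_rot: [0.146, 0.989, -0.0, -0.0]
ft_force: [-0.3, 0.5, -0.6]
grip_width: -0.001
```

```bash
python3 -c "
from h import *
st([*pt(.14,-.055),.203])
snap('wrist','w1')
snap('top','t1')"
```

```text
t 2.1 pos [0.5156 0.0277 0.2028] F [-0.3  0.5 -0.6] M [ 0.03 -0.05  0.03] gw -0.0 q [-0.64  0.12  0.54  1.83 -0.07  1.2   1.2 ]
tool y yaw 73.19 clockwise from unit-y (rad) -0.0 tilt [-0.001 -0.    -1.   ] hor 0.1421 y -0.0529
shift [-0.0021 -0.0021 -0.0002]
```

View pics/w1.png

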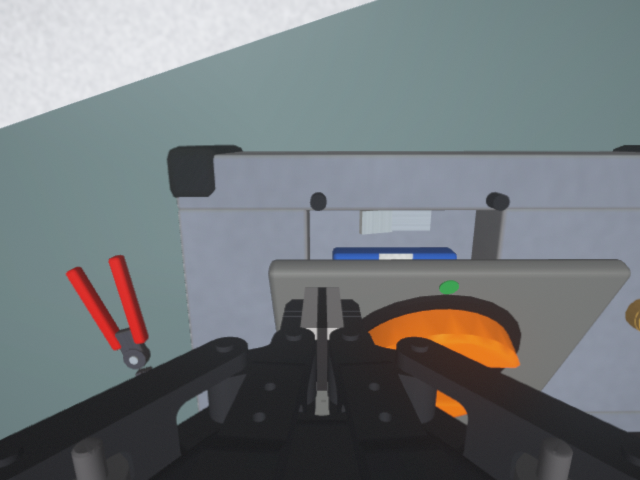

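View pics/t1.png

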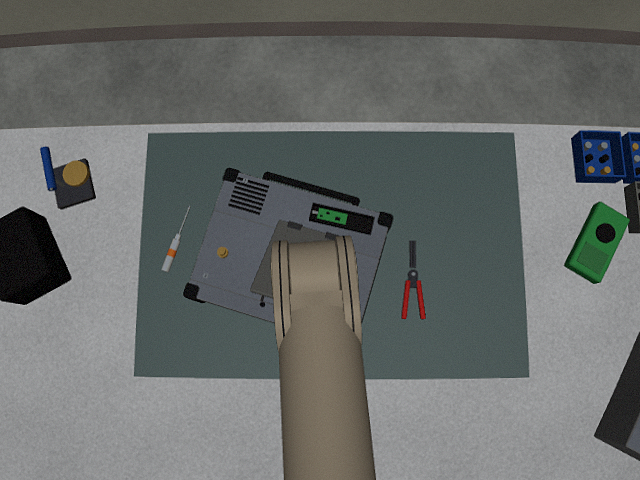

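{"api": "jog_arm", "payload": {
  "steps": [0, 0, -0.002, 0.008, 0, 0, 0, -0.002, 0.016, 0, 0, 0, -0.002, 0.024, 0, 0, 0, -0.002, 0.032, 0, 0, 0, -0.002, 0.04, 0, 0, 0, -0.002, 0.048, 0, 0, 0, -0.002, 0.056, 0, 0, 0, -0.002, 0.063, 0, 0, 0, -0.002, 0.068, 0, 0, 0, -0.002, 0.072, 0]
}}

```text
clock: 3.2
position: [0.5153, 0.0256, 0.1308]
ee_rot: [0.146, 0.989, -0.0, -0.0]
ft_force: [-0.7, 0.3, 0.7]
grip_width: -0.005
```

```bash
python3 -c "
from h import *
st([*pt(.14,-.055),.12])
snap('wrist','w2');snap('scene','s2')"
```

```text
t 3.2 pos [0.5153 0.0256 0.1308] F [-0.7  0.3  0.7] M [0.04 0.07 0.03] gw -0.0 q [-0.62  0.21  0.53  1.91 -0.12  1.05  1.24]
tool y yaw 73.17 clockwise from unit-y (rad) 0.0 tilt [-0. -0. -1.] hor 0.1418 y -0.0551
shift [-0.0018  0.0001  0.0108]
```

View pics/w2.png

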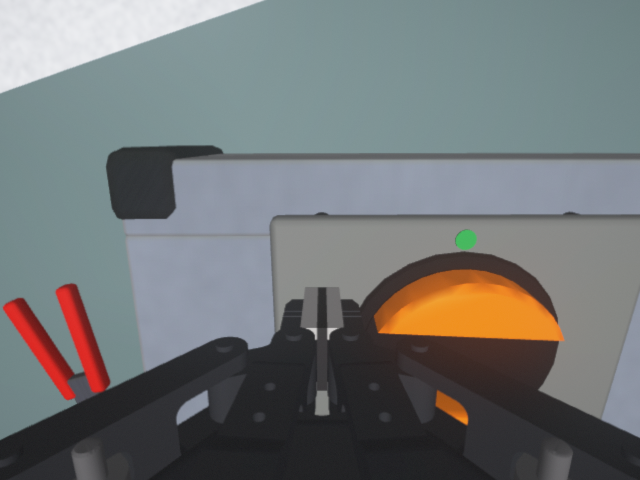

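View pics/s2.png

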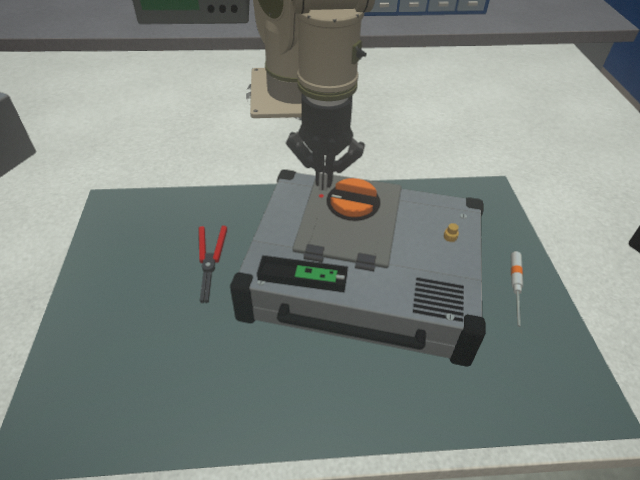

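{"api": "jog_arm", "payload": {
  "steps": [0, 0, 0, 0.002, 0, 0, 0, 0, 0.004, 0, 0, 0, 0, 0.006, 0, 0, 0, 0, 0.008, 0, 0, 0, 0, 0.009, 0, 0, 0, 0, 0.01, 0, 0, 0, 0, 0.0105, 0, 0, 0, 0, 0.011, 0, 0, 0, 0, 0.011, 0, 0, 0, 0, 0.011, 0]
}}

```text
clock: 4.3
position: [0.515, 0.0258, 0.1206]
ee_rot: [0.146, 0.989, 0.0, -0.0]
ft_force: [-5.2, 0.9, 8.0]
grip_width: -0.001
```

```bash
python3 -c "
from h import *
st()"
```

```text
t 4.3 pos [0.515  0.0258 0.1206] F [-5.2  0.9  8. ] M [ 0.11  1.15 -0.04] gw -0.0 q [-0.61  0.22  0.53  1.92 -0.13  1.03  1.25]
tool y yaw 73.18 clockwise from unit-y (rad) -0.0 tilt [-0.001  0.001 -1.   ] hor 0.1421 y -0.0549
```

{"api": "jog_arm", "payload": {
  "steps": [0, 0, 0, 0.0005, 0, 0, 0, 0, 0.001, 0, 0, 0, 0, 0.0015, 0, 0, 0, 0, 0.002, 0, 0, 0, 0, 0.0025, 0, 0, 0, 0, 0.003, 0, 0, 0, 0, 0.003, 0, 0, 0, 0, 0.003, 0, 0, 0, 0, 0.003, 0, 0, 0, 0, 0.003, 0]
}}

```text
clock: 5.3
position: [0.5151, 0.0258, 0.1194]
ee_rot: [0.146, 0.989, 0.001, -0.001]
ft_force: [-16.8, -0.4, 31.4]
grip_width: -0.002
```

```bash
python3 -c "
from h import *
st()"
```

```text
t 5.3 pos [0.5151 0.0258 0.1194] F [-16.8  -0.4  31.4] M [-0.01  3.57 -0.02] gw -0.0 q [-0.61  0.22  0.53  1.92 -0.13  1.03  1.25]
tool y yaw 73.16 clockwise from unit-y (rad) 0.0 tilt [-0.001  0.002 -1.   ] hor 0.142 y -0.0549
```

{"api": "jog_arm", "payload": {
  "steps": [0, 0, 0, -0.01, 0, 0, 0, 0, -0.03, 0, 0, 0, 0, -0.06, 0, 0.03, -0.01, 0.007, -0.08, 0, 0.03, -0.025, 0.017, -0.09, 0, 0.03, -0.045, 0.03, -0.09, 0, 0.03, -0.065, 0.043, -0.09, 0, 0.03, -0.082, 0.055, -0.09, 0, 0.03, -0.082, 0.055, -0.09, 0, 0.03, -0.082, 0.055, -0.09, 0]
}}

```text
clock: 6.3
position: [0.6096, 0.0542, 0.2068]
ee_rot: [0.146, 0.989, -0.0, -0.0]
ft_force: [-0.1, -0.2, -0.8]
grip_width: 0.35
```

```bash
python3 -c "
from h import *
st()
snap('wrist','w3'); snap('scene','s3')"
```

```text
t 6.3 pos [0.6096 0.0542 0.2068] F [-0.1 -0.2 -0.8] M [-0.03 -0.02  0.  ] gw 0.35 q [-0.59  0.35  0.54  1.58 -0.19  1.26  1.26]
tool y yaw 73.16 clockwise from unit-y (rad) 0.0 tilt [-0.001 -0.001 -1.   ] hor 0.0598 y -0.0003
```

View pics/w3.png

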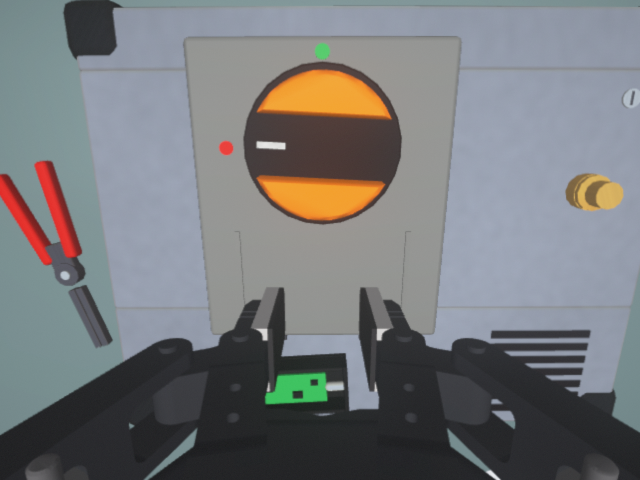

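View pics/s3.png

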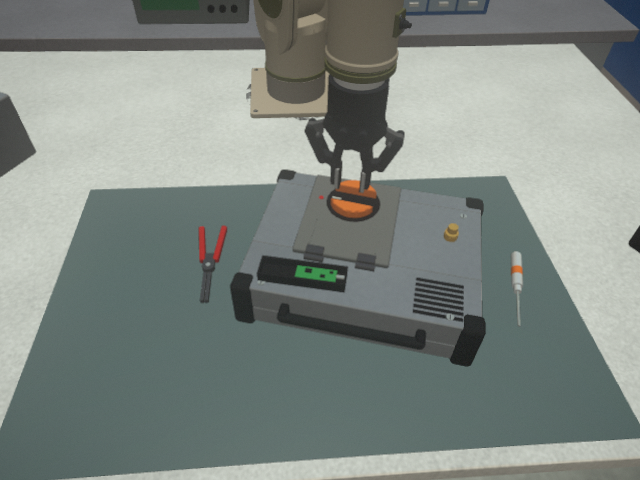

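```bash
python3 - <<'E'
from h import *
p,W=cloud('w3'); z=W[...,2]
d=W[...,:2]-c0; hor=HX-d@u; y=d@v+.035
hsv=cv2.cvtColor(p,cv2.COLOR_RGB2HSV)
o=(hsv[...,0]<22)&(hsv[...,1]>150)&(hsv[...,2]>150); o[:,420:]=0
print(o.sum(),np.median(z[o])); t=o&(z>np.percentile(z[o],30)-.003)
print('center',cv2.minEnclosingCircle(np.c_[hor[t],y[t]].astype(np.float32)))
# slot floor dark pixels
sl=np.zeros_like(o); sl[125:170,300:380]=1
print('floor z',np.nanmedian(z[sl]), 'hor',np.nanmedian(hor[sl]))
g=(hsv[...,1]<50)&(hsv[...,2]>60); g[:, :190]=0; g[:,455:]=0; g[:45]=0; g[270:]=0
g&=(z>.098)&(z<.118)
A=np.c_[hor[g],np.ones(g.sum())]; print('plate z=',np.linalg.lstsq(A,z[g],rcond=None)[0],g.sum())
for q in [(226,148),(322,51)]: print(hor[q[1],q[0]],y[q[1],q[0]],z[q[1],q[0]])
E
```

```text
10577 nan
center ((0.0, 0.0), 0.0)
floor z 0.109054272361213 hor 0.12195995896721701
plate z= [0.0366123 0.1018773] 41009
0.12145107341349089 -0.05409687807216429 0.10735399160719492
0.17167718903899748 0.0004977381075191439 0.10813492528351401
```

{"api": "jog_arm", "payload": {
  "steps": [0.03, 0.02, 0, 0, 0.05, 0.03, 0.045, 0, 0, 0.05, 0.03, 0.062, 0, 0.0, 0.05, 0.03, 0.062, 0, 0.02, 0.05, 0.03, 0.062, 0, 0.04, 0.05, 0.03, 0.062, 0, 0.055, 0.05, 0.03, 0.062, 0, 0.065, 0.05, 0.03, 0.062, 0, 0.072, 0.05, 0.03, 0.062, 0, 0.078, 0.05, 0.03, 0.062, 0, 0.078, 0.05]
}}

```text
clock: 7.4
position: [0.5502, 0.0723, 0.1288]
ee_rot: [0.171, 0.985, -0.0, -0.0]
ft_force: [0.6, 0.4, 0.5]
grip_width: 0.353
```

```bash
python3 -c "
from h import *
st()
snap('wrist','w4');snap('scene','s4')"
```

```text
t 7.4 pos [0.5502 0.0723 0.1288] F [0.6 0.4 0.5] M [ 0.01 -0.02  0.03] gw 0.35 q [-0.66  0.3   0.52  1.82 -0.17  1.07  1.15]
tool y yaw 70.3 clockwise from unit-y (rad) 0.05 tilt [-0.001 -0.    -1.   ] hor 0.1219 y -0.0002
```

View pics/w4.png

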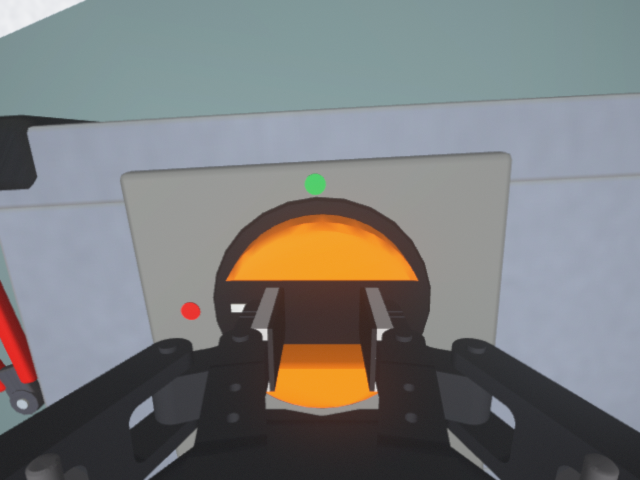

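{"api": "jog_arm", "payload": {
  "steps": [0.03, 0, 0, 0.002, 0, 0.03, 0, 0, 0.004, 0, 0.03, 0, 0, 0.005, 0, 0.03, 0, 0, 0.006, 0, 0.03, 0, 0, 0.007, 0, 0.03, 0, 0, 0.008, 0, 0.03, 0, 0, 0.008, 0, 0.03, 0, 0, 0.008, 0, 0.03, 0, 0, 0.008, 0, 0.03, 0, 0, 0.008, 0]
}}

```text
clock: 8.5
position: [0.5505, 0.0727, 0.1225]
ee_rot: [0.171, 0.985, 0.001, -0.0]
ft_force: [-6.9, -0.3, 13.6]
grip_width: 0.352
```

```bash
python3 -c "
from h import *
st()"
```

```text
t 8.5 pos [0.5505 0.0727 0.1225] F [-6.9 -0.3 13.6] M [-0.09  1.47  0.02] gw 0.35 q [-0.66  0.31  0.52  1.82 -0.17  1.06  1.16]
tool y yaw 70.3 clockwise from unit-y (rad) 0.05 tilt [ 0.     0.001 -1.   ] hor 0.1218 y 0.0002
```

{"api": "jog_arm", "payload": {
  "steps": [0.03, 0, 0, 0.0005, 0.1, 0.03, 0, 0, 0.0005, 0.2, 0.03, 0, 0, 0.0005, 0.3, 0.03, 0, 0, 0.0005, 0.4, 0.03, 0, 0, 0.0005, 0.5, 0.03, 0, 0, 0.0005, 0.6, 0.03, 0, 0, 0.0005, 0.7, 0.03, 0, 0, 0.0005, 0.75, 0.03, 0, 0, 0.0005, 0.8, 0.03, 0, 0, 0.0005, 0.8, 0]
}}

```text
invalid input at $.steps: expected a multiple of 5 numbers
```

```bash
python3 -c "
from h import *
st()
snap('wrist','w5')"
```

```text
t 8.5 pos [0.5505 0.0727 0.1225] F [-6.9 -0.3 13.6] M [-0.09  1.47  0.02] gw 0.35 q [-0.66  0.31  0.52  1.82 -0.17  1.06  1.16]
tool y yaw 70.3 clockwise from unit-y (rad) 0.05 tilt [ 0.     0.001 -1.   ] hor 0.1218 y 0.0002
```

View pics/w5.png

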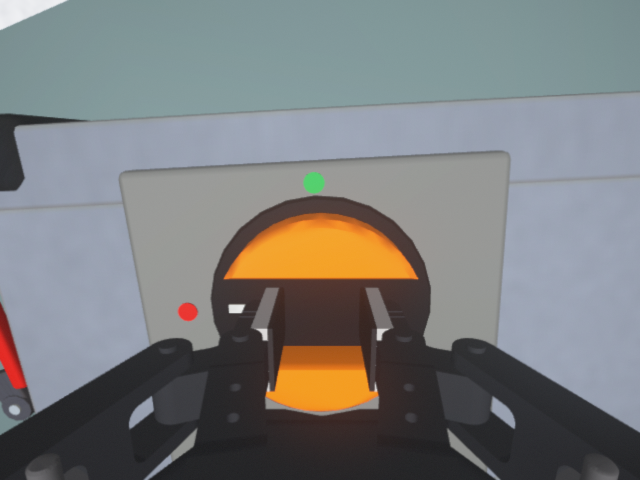

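The call was refused because I typed one number too many, so the arm did not move. I'm sending it again.

{"api": "jog_arm", "payload": {
  "steps": [0.03, 0, 0, 0.0005, 0.1, 0.03, 0, 0, 0.0005, 0.2, 0.03, 0, 0, 0.0005, 0.3, 0.03, 0, 0, 0.0005, 0.4, 0.03, 0, 0, 0.0005, 0.5, 0.03, 0, 0, 0.0005, 0.6, 0.03, 0, 0, 0.0005, 0.7, 0.03, 0, 0, 0.0005, 0.75, 0.03, 0, 0, 0.0005, 0.8, 0.03, 0, 0, 0.0005, 0.8]
}}

```text
clock: 9.55
position: [0.5506, 0.0723, 0.1224]
ee_rot: [0.542, 0.84, 0.0, -0.0]
ft_force: [-8.6, -1.4, 19.5]
grip_width: 0.354
```

```bash
python3 -c "
from h import *
st()
snap('wrist','w6')"
```

```text
t 9.55 pos [0.5506 0.0723 0.1224] F [-8.6 -1.4 19.5] M [-0.32  1.82 -0.01] gw 0.35 q [-0.77  0.33  0.66  1.83 -0.23  1.06  0.4 ]
tool y yaw 24.35 clockwise from unit-y (rad) 0.852 tilt [ 0.     0.001 -1.   ] hor 0.1215 y -0.0001
```

View pics/w6.png

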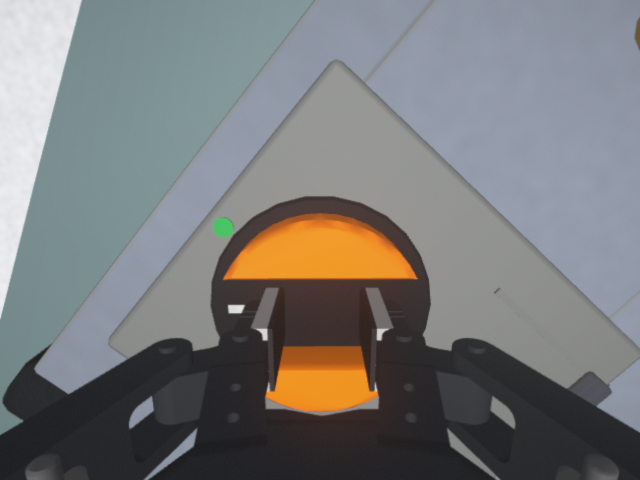

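{"api": "jog_arm", "payload": {
  "steps": [0.03, 0, 0, 0, 0.08, 0.03, 0, 0, 0, 0.16, 0.03, 0, 0, 0, 0.24, 0.03, 0, 0, 0, 0.32, 0.03, 0, 0, 0, 0.4, 0.03, 0, 0, 0, 0.48, 0.03, 0, 0, 0, 0.55, 0.03, 0, 0, 0, 0.62, 0.03, 0, 0, 0, 0.68, 0.03, 0, 0, 0, 0.7]
}}

```text
clock: 10.6
position: [0.5504, 0.0721, 0.1223]
ee_rot: [0.798, 0.603, 0.0, -0.0]
ft_force: [-10.2, -3.0, 20.8]
grip_width: 0.351
```

```bash
python3 -c "
from h import *
st()
snap('wrist','w7')"
```

```text
t 10.6 pos [0.5504 0.0721 0.1223] F [-10.2  -3.   20.8] M [-0.53  2.24  0.14] gw 0.35 q [-0.87  0.36  0.79  1.83 -0.29  1.07 -0.25]
tool y yaw -15.79 clockwise from unit-y (rad) 1.553 tilt [-0.     0.001 -1.   ] hor 0.1217 y -0.0004
```

View pics/w7.png

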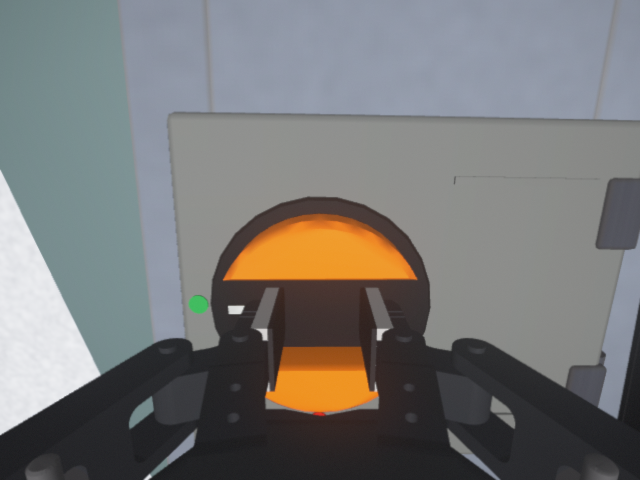

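{"api": "jog_arm", "payload": {
  "steps": [0.03, 0, 0, 0, 0.03, 0.03, 0, 0, 0, 0.06, 0.03, 0, 0, 0, 0.09, 0.03, 0, 0, 0, 0.12, 0.03, 0, 0, 0, 0.15, 0.03, 0, 0, 0, 0.18, 0.03, 0, 0, 0, 0.2, 0.03, 0, 0, 0, 0.2, 0.03, 0, 0, 0, 0.2, 0.03, 0, 0, 0, 0.2]
}}

```text
clock: 11.65
position: [0.5518, 0.0725, 0.1225]
ee_rot: [0.853, 0.522, 0.002, 0.0]
ft_force: [-1.6, -0.0, 13.6]
grip_width: 0.352
```

```bash
python3 -c "
from h import *
st()
snap('wrist','w8')"
```

```text
t 11.65 pos [0.5518 0.0725 0.1225] F [-1.6 -0.  13.6] M [-0.07  0.45 -0.  ] gw 0.35 q [-0.9   0.37  0.83  1.83 -0.31  1.07 -0.43]
tool y yaw -27.11 clockwise from unit-y (rad) 1.75 tilt [ 0.003  0.001 -1.   ] hor 0.1204 y 0.0005
```

View pics/w8.png

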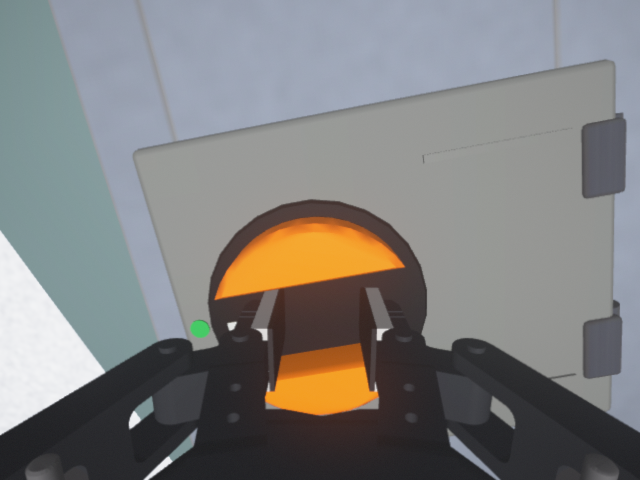

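{"api": "jog_arm", "payload": {
  "steps": [0.03, 0, 0, 0, 0.02, 0.03, 0, 0, 0, 0.04, 0.03, 0, 0, 0, 0.06, 0.03, 0, 0, 0, 0.08, 0.03, 0, 0, 0, 0.1, 0.03, 0, 0, 0, 0.11, 0.03, 0, 0, 0, 0.12, 0.03, 0, 0, 0, 0.12, 0.03, 0, 0, 0, 0.12, 0.03, 0, 0, 0, 0.12]
}}

```text
clock: 12.7
position: [0.5519, 0.0724, 0.1225]
ee_rot: [0.883, 0.47, 0.002, 0.0]
ft_force: [-1.0, -0.5, 13.8]
grip_width: 0.35
```

```bash
python3 -c "
from h import *
st()"
```

```text
t 12.7 pos [0.5519 0.0724 0.1225] F [-1.  -0.5 13.8] M [-0.15  0.38  0.08] gw 0.35 q [-0.92  0.38  0.85  1.83 -0.32  1.07 -0.54]
tool y yaw -33.98 clockwise from unit-y (rad) 1.87 tilt [ 0.003  0.001 -1.   ] hor 0.1203 y 0.0003
```

{"api": "jog_arm", "payload": {
  "steps": [0.03, 0, 0, 0, 0.02, 0.03, 0, 0, 0, 0.04, 0.03, 0, 0, 0, 0.06, 0.03, 0, 0, 0, 0.08, 0.03, 0, 0, 0, 0.1, 0.03, 0, 0, 0, 0.12, 0.03, 0, 0, 0, 0.12, 0.03, 0, 0, 0, 0.12, 0.03, 0, 0, 0, 0.12, 0.03, 0, 0, 0, 0.12]
}}

```text
clock: 13.7
position: [0.5519, 0.0722, 0.1225]
ee_rot: [0.909, 0.417, 0.001, 0.001]
ft_force: [-0.6, -2.8, 13.4]
grip_width: 0.349
```

```bash
python3 -c "
from h import *
st()
snap('wrist','w9')"
```

```text
t 13.7 pos [0.5519 0.0722 0.1225] F [-0.6 -2.8 13.4] M [-0.58  0.33  1.64] gw 0.35 q [-0.94  0.39  0.88  1.83 -0.34  1.08 -0.64]
tool y yaw -40.71 clockwise from unit-y (rad) 1.988 tilt [ 0.003 -0.    -1.   ] hor 0.1202 y 0.0001
```

View pics/w9.png

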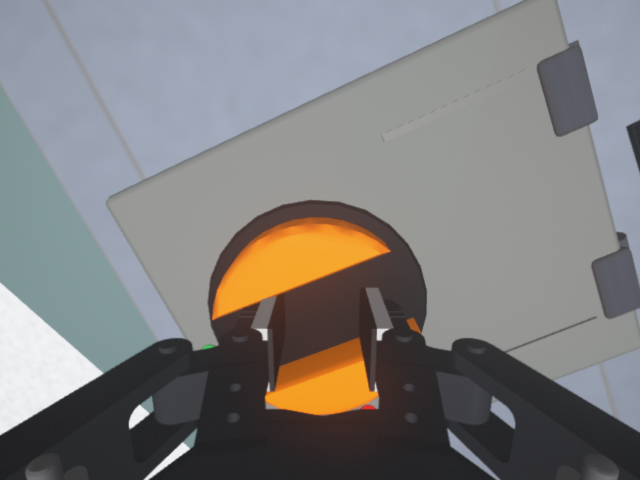

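{"api": "jog_arm", "payload": {
  "steps": [0.03, 0, 0, -0.002, 0, 0.03, 0, 0, -0.004, -0.04, 0.03, 0, 0, -0.005, -0.1, 0.03, 0, 0, -0.005, -0.2, 0.03, 0, 0, -0.01, -0.2, 0.03, 0, 0, -0.025, -0.2, 0.03, 0, 0, -0.05, -0.2, 0.03, 0, 0, -0.08, -0.2, 0.03, 0, 0, -0.1, -0.2, 0.03, 0, 0, -0.1, -0.2]
}}

```text
clock: 14.75
position: [0.552, 0.0724, 0.2246]
ee_rot: [0.864, 0.503, 0.003, 0.0]
ft_force: [0.4, -0.6, -0.1]
grip_width: 0.35
```

```bash
python3 -c "
from h import *
st([*pt(.03,0.0),.2225])
snap('wrist','w10');snap('scene','s10')"
```

```text
t 14.75 pos [0.552  0.0724 0.2246] F [ 0.4 -0.6 -0.1] M [ 0.04 -0.02 -0.02] gw 0.35 q [-0.97  0.25  0.89  1.72 -0.21  1.26 -0.55]
tool y yaw -29.55 clockwise from unit-y (rad) 1.793 tilt [ 0.005  0.002 -1.   ] hor 0.1202 y 0.0004
shift [0.0195 0.0881 0.0025]
```

View pics/w10.png

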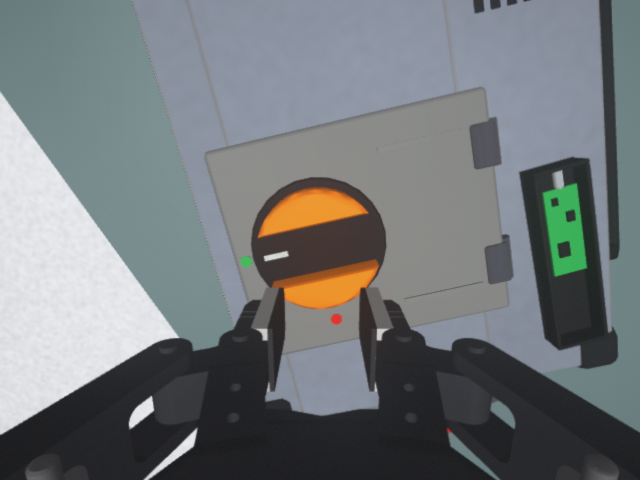

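View pics/s10.png

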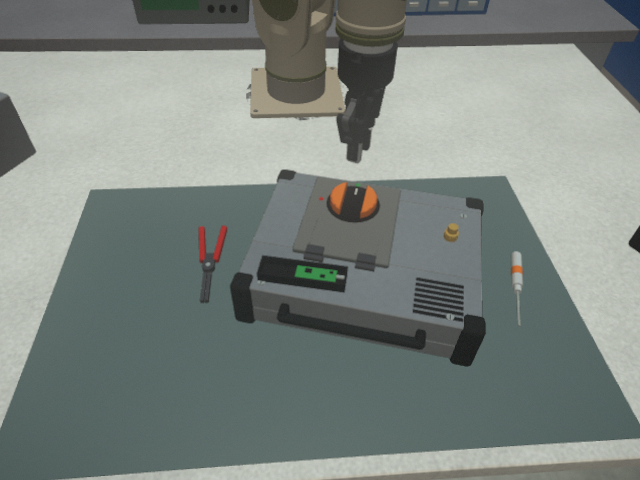

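```bash
python3 - <<'E'
from h import *
p,W=cloud('w10'); z=W[...,2]
d=W[...,:2]-c0; hor=HX-d@u; y=d@v+.035
hsv=cv2.cvtColor(p,cv2.COLOR_RGB2HSV)
g=(hsv[...,1]<50)&(z>.096)&(z<.116)&(hor>.02)&(hor<.175)&(abs(y)<.07)&(np.hypot(hor-.122,y)>.045)
A=np.c_[hor[g],np.ones(g.sum())]; print('plate',np.linalg.lstsq(A,z[g],rcond=None)[0],g.sum())
w=(hsv[...,1]<60)&(hsv[...,2]>150)&(np.hypot(hor-.122,y)<.04)
P=np.c_[hor[w],y[w]]; c=P.mean(0); vt=np.linalg.svd(P-c)[2][0]; print('index',c,w.sum(),'angle off hor axis',np.arctan2(vt[1],vt[0]), np.arctan2(c[1]-.0003,c[0]-.1218))
gr=(hsv[...,0]>45)&(hsv[...,0]<80)&(hsv[...,1]>120)&(hor>.15)&(hor<.19)&(abs(y)<.05)
print('green',hor[gr].mean(),y[gr].mean())
for (a,b) in [((260,239),(367,213)),((272,283),(378,262))]:
    q=[np.array([hor[v_,u_],y[v_,u_]]) for u_,v_ in (a,b)]; e=q[1]-q[0]; print(q,np.arctan(e[1]/e[0]))
E
```

```text
plate [0.00815807 0.10185962] 30895
index [0.13424086 0.0040637 ] 285 angle off hor axis 3.078775558760324 0.29377397963021323
green 0.17203083930789803 0.0005651287601949242
[array([0.15804462, 0.0140538 ]), array([0.08762065, 0.01770208])] -0.05175824668123219
[array([ 0.15866609, -0.01803983]), array([ 0.08556339, -0.01977485])] 0.02372961733846169
```

```bash
python3 -c "
from h import *
print(manip.hand_in()); st()"
```

```text
the job is handed in; nothing more can be done
None
the job is handed in; nothing more can be done
```

I pushed the hatch shut, turned the cam fastener clockwise to its stop, lifted the hand clear and handed the job in at about 15 s. No verdict was reported.

- **Closing:** I pushed the hatch down with the closed fingertips on the bare plate beside the fastener. It reached home at 31 N. When I let go it sprang up to about 0.037 rad, as expected for an unlocked hatch.
- **Turning:** I put both fingertips, spread along the slot, onto the slot floor and pressed with 14–21 N while turning clockwise. The fastener stopped, and the fingers then met the slot walls with about 1.6 N m against the stop. I lifted before turning the fingers back.
- **Last checks:** With nothing touching, the white index points at the green dot. The slot edges put the dial at about 1.576 rad, good to roughly 0.02 rad. The hatch stays down.
- **Disagreements:**
    - The depth fit put the plate slope at 0.008 rad rather than 0. I took this as calibration error.
    - The automatic fit of the index line and slot edges in 3D was scattered, and the index mask had picked up stray pixels. I relied on the slot-edge directions in the picture instead.
    - One turning command was refused because I typed an extra number. It moved nothing, and I sent it again corrected.
- **Loose items:** The screwdriver, pliers, ferrule and shell look unmoved in the last scene picture. I did not measure them again.

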